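# Mask the studs and hold the hatch cover over its opening

## Task

I am about to run sealant round the hatch opening: first push the two black protective caps beside the opening fully down onto their studs. Then pick the long cover (the one that fits the opening) out of the tray by its handle, lift it over the upright rib, and finish still holding it level with its underside about 10 mm above the opening, centred and lined up so that it would drop straight in. Never let the cover touch the hatch frame, do not bump the rib, and leave everything else where it is.

Things in the scene. Friction and masses are not known exactly. Their poses are not given: they have to be found in the camera images.
- opening (a point): Centre of the hatch opening, at the top face of the hatch frame: a fixed aluminium block 150 mm (x) by 230 mm (y) by 40 mm high, top face 40 mm above the table. The opening is a rectangular through hole, 40 mm along this frame's x, 84 mm along its y; the hole's long side is the y axis. It may stand on either side of the rib and be turned.
- cap_left (a joint): How far the cap on the opening's +y side is pushed down its stud, m: 0 is fully raised, 0.012 fully home. Stiff: about 6 N moves it, it stays where it is left.
- cap_right (a joint): The same for the cap on the opening's -y side.
- cap_left_top (a point): Centre of the top face of the left cap: a black plastic upright cylinder, 26 mm in diameter, 24 mm tall, 88 mm from the opening's centre along its +y. Top face 24 mm above the frame's top face when home, up to 36 mm when raised. It only slides vertically.
- cap_right_top (a point): The same for the right cap, 88 mm from the opening's centre along its -y.
- cover_center (a point): Centre (half-way up) of the long cover: loose black plastic, 0.15 to 0.3 kg, 55 mm tall in all, so its underside is 27.5 mm below this point. From below: a plug 80 mm (x) by 36 mm (y) by 12 mm that fits the opening, a flange 104 by 60 by 5 mm, and an upright handle fin on the centre line, 52 mm long (x), 12 mm thick (y) and 38 mm tall up to the top. Its long axis is x; it is the same turned half round. It stands upright on its plug in one of the tray's two large bays.
- short_cover_center (a point): Centre of the short cover, which does not fit and is to be left: the same build but plug 40 by 36 mm, flange 64 by 60 mm, handle 40 mm long. It stands in the tray's other large bay.
- tray: Fixed grey plastic tray, walls 40 mm high and 5 mm thick, floor 5 mm thick. Origin on the table below the middle of the divider between the two large bays, each 150 mm (x) by about 135 mm (y), which lie to +y and -y of it. A narrow bay 60 mm wide on the far (+x) side holds a roll of tape and a sanding block. Outer extent: x from -80 to +145 mm, y from -142 to +142 mm.
- rib_top (a point): Middle of the top edge of the fixed upright aluminium rib between tray and hatch frame: 360 mm long along its x, foot 50 mm wide, top flange 30 mm wide, 90 mm tall in all; this point is 90 mm above the table.
- rib: The same rib, origin under its middle on the table.
- frame: The hatch frame, origin under its middle on the table; its axes are those of opening.
- tray_tape: Roll of yellow tape lying in the tray's narrow bay, 52 mm in diameter, 24 mm tall; leave alone.
- tray_block: Cork sanding block in the tray's narrow bay, 40 by 75 by 30 mm; leave alone.
- frame_tape: Roll of pale tape on the table just beyond (+x) the hatch frame, 60 mm in diameter, 25 mm tall; leave alone.
- frame_wedge: Wooden block on the table just beyond (+x) the hatch frame, 35 by 80 by 30 mm; leave alone.
Not all that is in view belongs to the job. What is shaped like the part that bears cover_center but turquoise is not meant.

How it is judged:
On the way, in this order (a step that is already met when the one before it is completed fails the run):
1. both caps are pushed fully home (value of joint each of cap_left, cap_right above 0.0105 m), for 0.2 s.
2. the long cover is lifted higher than the rib (height (world z) of cover_center above 0.1175 m), for 0.1 s.
At the end, for the whole second after the job is handed in: Both caps within 1.5 mm of home; the fingers hold the long cover still, underside 3 to 20 mm above the frame's top face, centre within 6 mm of the opening's centre sideways, long axis within 0.1 rad of the opening's, level within 0.1 rad, touching neither frame nor short cover (all of step 1 and z of cover_center in the frame of opening between 0.0305 and 0.0475 m and horizontal distance between cover_center and opening below 0.006 m and angle between the x axis of cover_center and the y axis of opening, either way round below 0.1 rad and angle between cover_center's own z axis and vertical below 0.1 rad and linear speed of cover below 0.02 m/s and contact force between cover and the fingers above 1 N and contact force between cover and frame below 0.1 N and contact force between cover and short_cover below 0.1 N); the arm keeps its last pose, push and grip.
It fails at once if the cover touches the hatch frame or its caps (contact force between cover and frame above 1 N).
It fails at once if the rib is bumped (contact force between rib and anything else above 2 N).
It fails at once if a bystander is moved by more than 30 mm (distance of any of short_cover_center, tray_tape, tray_block, frame_tape, frame_wedge from where it was at the start of the episode above 0.03 m).
It also fails if it takes over 64 s, if anything falls off the work surface, if the arm or the gripper's body presses on something with over 40 N, if the wrist force passes 120 N, or if a joint passes its speed limit or range.

## Robot

A 6-joint arm with a two-finger parallel gripper is mounted at the origin on the work surface. World frame = base frame: x ahead of the robot, y to its left, z up, the work surface at z = 0. Lengths are in m, angles in rad, forces in N, time in s.
With the tool pointing down it reaches from about 0.4 to 0.825 m from the base axis. Payload 7 kg.
Tool frame: the origin (TCP) lies at the very end of the fingers, on their centre line; the grasp point (between the pads) lies 19 mm behind it (arm.grip_point_offset is the distance from the TCP to the grasp point, in m); z points along the fingers, y is the line along which they close (so a half turn about z gives the same grasp; the last joint's range is limited). The gripper opens to 88 mm and grips with 3 to 60 N. Pads are 19 mm wide; open, the fingers measure 130 mm over their backs; the gripper's body (78 mm by 193 mm) begins 47 mm behind the grasp point.
Start: joints at [-1.024, 0.359, 0.012, 0, -1.224, -0.288], TCP at [0.173, -0.653, 0.227] pointing down, gripper open.
Joint ranges: [-3.07, 3.07], [-1.43, 2.12], [-1.02, 1.25], [-3.03, 1.67], [-3.05, -0], [-3.03, 3.03]. Speed limits (rad/s): [2.39, 2.39, 3.01, 3.14, 3.14, 3.14].

## Interface

Orientations are given as [roll, pitch, yaw] about the fixed x, y, z axes, in that order (R = Rz(yaw) Ry(pitch) Rx(roll)).
In Python, from station import arm, cams gives the robot as it stands.
- The arm moves only by the shell command python3 -m handwheel 'ROWS' [FORCE]. ROWS is JSON, a list that holds one entry, the list of rows, each a list of 7 numbers: the shift along the tool's x, y, z normalised to -1 to 1, where 1 is 0.08 m, then the turn, a rotation vector about the tool's x, y, z normalised to -1 to 1, where 1 is 0.5 rad, then the closure in counts, from 0 (fully open) to 255 (shut). In form: [[[x, y, z, wx, wy, wz, hand], ...]]. A call has 1 to 5 rows; each row is the pose to reach, as a shift and turn from the pose commanded when the call began, along the tool's axes at that moment; what a row does not reach only later rows make up. A row lasts 1/8 s, in which the tool goes at most 62.5 mm and 10.7 degrees, less where a joint would pass 70% of its speed; a pose out of reach is approached as far as the arm can. A call with a number of a shift or a turn outside -1 to 1 is refused whole. A call with a gripper value outside its range is refused whole. The fingers move at their own pace and stop on an object; FORCE is the grip in N (left out, the last holds). Time passes only in rows, so rows that repeat a pose let the fingers close. It gives the time, the measured TCP pose, the force, the opening and the grip force at its end, in the units of the state.
- arm.get_state(): the state, without advancing time (a new reading comes with each control period).
- cams.grab_frame(name): name is "scene" or "top" or "wrist"; returns the picture (420x560x3 uint8, blue, green, red); there is no depth.
- cams.camera_info(name): a dict with "camera_matrix" (3x3 intrinsics, pixels), "R" (3x3) and "t" (3): a world point X has camera coordinates R X + t; the wrist camera has in their place "hand_eye" (4x4, takes a point from camera to tool coordinates, whose origin is the TCP and whose axes are the flange's). Camera axes: x right, y down, z forward; pixel columns grow to the right and rows downward; lengths in m; the calibration is good to about 2 mm. A picture is of the moment at which its call begins: read the wrist's pose just before it. camera_info takes no time and is no camera call.
- arm.job_done(): hands the job in; it is judged then, once.
The state is a dict: "t": time; "q": joint angles; "qd": joint speeds; "joint_efforts": joint torques, N m; "eef_pos": TCP position; "ee_rot": TCP orientation; "force": force on the tool from outside, world axes, zero at the start; "moment": the same for the moment, N m; "width": finger opening in m; "gripper_force": force on a finger pad.
Only numpy, scipy, OpenCV 4.12 (cv2) and the standard library are available. Lean on these libraries where they do the work, as an engineer would, in place of code of your own. Each camera call takes 0.05 s, during which the arm holds its last target. There are 200 camera calls.

## Working session

There is one attempt and no reset: what is moved stays moved. The work goes in short steps, Python scripts to look and compute and a shell command to move; the robot and the scene stay as the last step left them, time stands still between calls to the robot, and variables do not carry over. Pictures are saved under pics/ and viewed, at most 10 in all, crops included, and the job is handed in when it is done.

```bash
mkdir -p pics; ls; python3 - <<'E'
from station import arm,cams
import cv2,numpy as np
np.set_printoptions(precision=4,suppress=True)
s=arm.get_state();print(s['t'],s['eef_pos'],s['ee_rot'],s['width'])
for n in("scene","top","wrist"):
    im=cams.grab_frame(n);cv2.imwrite(f'pics/{n}0.png',im);i=cams.camera_info(n);print(n,i)
E
```

```text
pics
0.0 [ 0.1726 -0.652   0.2256] [ 3.1399 -0.0001 -2.883 ] 0.08765036468883636
scene {'camera_matrix': array([[421.063,   0.   , 275.475],
       [  0.   , 421.063, 205.853],
       [  0.   ,   0.   ,   1.   ]]), 'R': array([[ 0.3436,  0.939 , -0.012 ],
       [ 0.8173, -0.3053, -0.4887],
       [-0.4626,  0.1581, -0.8724]]), 't': array([-0.197 , -0.4048,  1.2905])}
top {'camera_matrix': array([[499.3628,   0.    , 272.0202],
       [  0.    , 499.3628, 206.0087],
       [  0.    ,   0.    ,   1.    ]]), 'R': array([[-0.0107, -0.9997,  0.0233],
       [-0.9834,  0.0063, -0.1811],
       [ 0.1809, -0.0248, -0.9832]]), 't': array([-0.005 ,  0.5402,  1.0679])}
wrist {'camera_matrix': array([[346.6911,   0.    , 278.8029],
       [  0.    , 346.6911, 206.3181],
       [  0.    ,   0.    ,   1.    ]]), 'hand_eye': array([[-0.0008, -0.9567, -0.291 ,  0.0802],
       [ 1.    , -0.001 ,  0.0007,  0.0008],
       [-0.001 , -0.291 ,  0.9567, -0.1585],
       [ 0.    ,  0.    ,  0.    ,  1.    ]])}
```

View pics/top0.png

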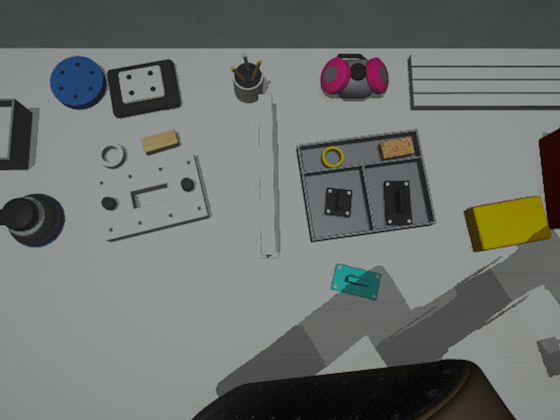

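View pics/scene0.png

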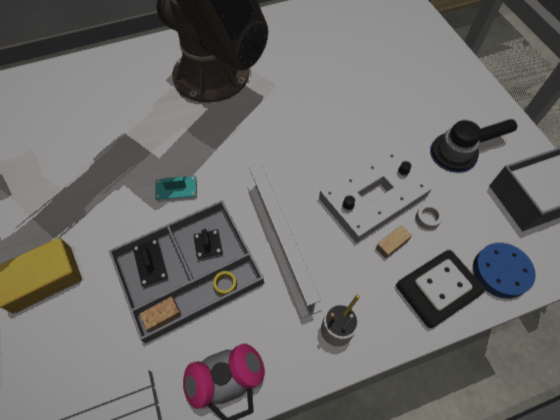

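```bash
cat > h.py <<'E'
import numpy as np,cv2
from scipy.spatial.transform import Rotation as Ro
from station import arm,cams
np.set_printoptions(precision=4,suppress=True)
def cam(n,s=None):
    i=cams.camera_info(n);K=i['camera_matrix']
    if n!='wrist': R,t=i['R'],i['t'];return K,R.T,-R.T@t
    T=np.eye(4);T[:3,:3]=Ro.from_euler('xyz',s['ee_rot']).as_matrix();T[:3,3]=s['eef_pos']
    T=T@i['hand_eye'];return K,T[:3,:3],T[:3,3]
def ray(c,uv,z):
    K,R,o=c;uv=np.atleast_2d(np.float64(uv))
    d=np.c_[uv,np.ones(len(uv))]@np.linalg.inv(K).T@R.T
    return o+d*((z-o[2])/d[:,2])[:,None]
def proj(c,X):
    K,R,o=c;p=(np.atleast_2d(X)-o)@R@K.T;return p[:,:2]/p[:,2:]
def blobs(im,lim,mn,roi):
    x0,y0,x1,y1=roi;m=(im.max(2)<lim).astype(np.uint8)[y0:y1,x0:x1]
    n,l,st,ce=cv2.connectedComponentsWithStats(m)
    return [(st[k,4],ce[k]+[x0,y0],st[k,:4]+[x0,y0,0,0],(l==k)) for k in range(1,n) if st[k,4]>=mn]
def tool(s,dxyz):
    "world shift -> tool axes, handwheel units"
    return Ro.from_euler('xyz',s['ee_rot']).as_matrix().T@np.array(dxyz)/0.08
E
python3 - <<'E'
from h import *
t=cv2.imread('pics/top0.png');c=cam('top')
for k in ((60,(95,150,205,245)),(50,(300,170,425,235))):
    for b in blobs(t,k[0],20,k[1]): print(b[0],b[1],b[2],ray(c,b[1],0.07)[0])
A=cv2.resize(t[150:245,90:215],None,fx=3.2,fy=3.2,interpolation=2)
B=cv2.resize(t[150:245,295:440],None,fx=2.7,fy=2.7,interpolation=2)
h=max(A.shape[0],B.shape[0]);f=lambda a:cv2.copyMakeBorder(a,0,h-a.shape[0],0,0,0)
cv2.imwrite('pics/c1.png',np.hstack([f(A),f(B)]))
E
```

```text
21 [103.8571 152.5714] [102 150   6   8] [0.6594 0.3632 0.07  ]
34 [153.6176 151.5   ] [147 150  16   5] [0.6615 0.2534 0.07  ]
43 [119.6047 162.1395] [109 152  16  16] [0.6373 0.3275 0.07  ]
129 [187.0698 184.1938] [181 178  13  13] [0.5864 0.1776 0.07  ]
119 [144.916  191.7983] [131 184  36  24] [0.5698 0.2694 0.07  ]
145 [108.8345 203.0966] [102 197  15  13] [0.5451 0.3468 0.07  ]
142 [156.5211 228.9577] [109 217  96  24] [0.4874 0.2416 0.07  ]
92 [323.5652 172.0652] [304 170  43   6] [ 0.6125 -0.1249  0.07  ]
162 [365.8086 199.7469] [360 170  13  60] [ 0.5491 -0.2167  0.07  ]
92 [422.2717 180.5543] [419 170   6  29] [ 0.5919 -0.3453  0.07  ]
1053 [396.9972 202.6866] [384 181  28  45] [ 0.542  -0.2856  0.07  ]
597 [338.0101 201.9347] [325 188  27  29] [ 0.5445 -0.1548  0.07  ]
```

View pics/c1.png

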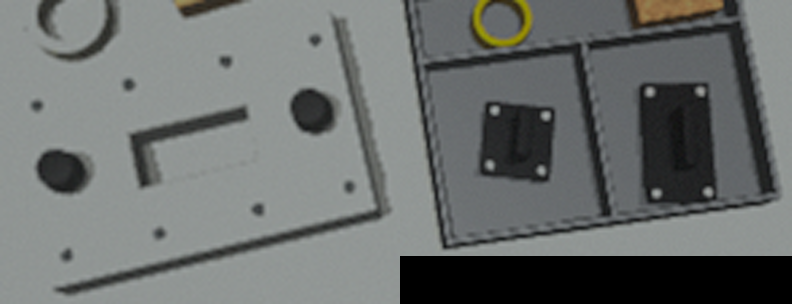

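Candidates: black long flange at top (397,203), black short one at (338,202), turquoise one at (357,281) on the table. The crop confirms (397,203): black, 104x60 proportions, in a large bay (-y). The caps are at (187,184) and (109,203), with the opening between them at about (148,192). On the way I'll look at the cover with the wrist camera.

```bash
python3 -m handwheel '[[[-0.98,0.775,0,0,0,0.517,0],[-0.98,0.775,0,0,0,0.517,0],[-0.98,0.775,0,0,0,0.517,0]]]'
python3 -m handwheel '[[[-1,1,0,0,0,0,0],[-1,1,0,0,0,0,0]]]'
python3 -m handwheel '[[[-1,1,0,0,0,0,0],[-1,1,0,0,0,0,0]]]'
python3 -m handwheel '[[[-1,1,0,0,0,0,0],[-1,1,0,0,0,0,0]]]'
python3 -m handwheel '[[[-0.72,0.58,0,0,0,0,0],[-0.72,0.58,0,0,0,0,0],[-0.72,0.58,0,0,0,0,0],[-0.72,0.58,0,0,0,0,0]]]'
python3 - <<'E'
from h import *
s=arm.get_state();im=cams.grab_frame('wrist');cv2.imwrite('pics/w1.png',im);np.save('w1.npy',np.r_[s['eef_pos'],s['ee_rot']])
print(s['t'],s['eef_pos'],s['ee_rot'],s['q'],s['force'])
E
```

```text
t: 0.52
eef_pos: [0.234, -0.5708, 0.2269]
ee_rot: [3.142, 0.0, -3.139]
force: [-0.6, -0.8, 0.0]
width: 0.0876
gripper_force: 0.0
t: 0.78
eef_pos: [0.313, -0.492, 0.2263]
ee_rot: [3.141, -0.0, 3.141]
force: [0.3, -0.1, -0.8]
width: 0.0875
gripper_force: 0.0
t: 1.02
eef_pos: [0.3936, -0.4115, 0.2265]
ee_rot: [-3.141, -0.0, -3.141]
force: [1.3, -0.4, 0.1]
width: 0.0877
gripper_force: 0.0
t: 1.27
eef_pos: [0.4739, -0.3314, 0.2265]
ee_rot: [-3.141, 0.0, -3.14]
force: [0.9, -1.1, -0.0]
width: 0.0876
gripper_force: 0.0
t: 1.78
eef_pos: [0.5292, -0.287, 0.2264]
ee_rot: [3.142, -0.001, 3.141]
force: [-0.0, 1.2, -0.4]
width: 0.0881
gripper_force: 0.0
1.775 [ 0.5292 -0.287   0.2264] [ 3.1416 -0.0006  3.141 ] [-0.1726  0.2402 -0.1555  0.0001 -1.1757 -1.3989] [-0.0158  1.1536 -0.3649]
```

View pics/w1.png

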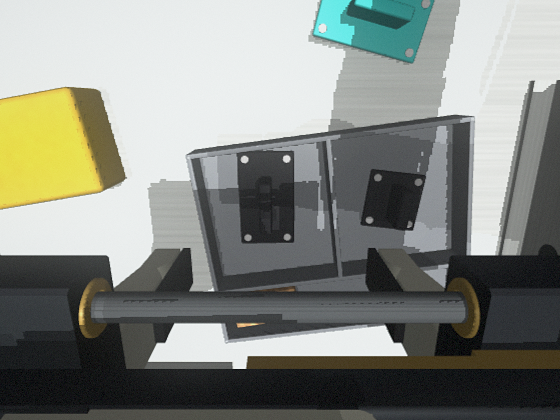

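The wrist view shows the long cover with rivets near (244,159), (287,159), (248,238), (290,238), the short one right of the divider, and the turquoise decoy at the top. I'll compute the cover pose from the rivets and go on to the frame.

```bash
python3 - <<'E'
from h import *
p=np.load('w1.npy');s=dict(eef_pos=p[:3],ee_rot=p[3:]);c=cam('wrist',s)
im=cv2.imread('pics/w1.png');g=im.min(2)
def riv(g,seeds,r=7):
    o=[]
    for x,y in seeds:
        w=g[y-r:y+r+1,x-r:x+r+1].astype(float);w=np.clip(w-0.6*w.max(),0,None)
        yy,xx=np.mgrid[-r:r+1,-r:r+1];o.append([x+(w*xx).sum()/w.sum(),y+(w*yy).sum()/w.sum()])
    return np.array(o)
r=riv(g,[(244,159),(287,159),(248,238),(290,238)])
X=ray(c,r,0.022);print(r,X,X.mean(0));v=X[2]-X[0]+X[3]-X[1];print('yaw',np.arctan2(v[1],v[0]),np.linalg.norm(X[2]-X[0]),np.linalg.norm(X[1]-X[0]))
t=cv2.imread('pics/top0.png');ct=cam('top')
q=proj(ct,X);print(q)
rt=riv(t.min(2),[(391,185),(409,184),(393,222),(410,220)],4);print(rt,ray(ct,rt,.022).mean(0))
E
cat > /dev/null
```

```text
[[244.0901 159.0524]
 [286.2242 158.3991]
 [247.5594 238.3916]
 [288.5842 237.8319]] [[ 0.5071 -0.3227  0.022 ]
 [ 0.5064 -0.2785  0.022 ]
 [ 0.5967 -0.3215  0.022 ]
 [ 0.5961 -0.2754  0.022 ]] [ 0.5516 -0.2995  0.022 ]
yaw 0.023762769334022635 0.08960849207549564 0.04425758135755217
[[408.2616 221.4644]
 [389.1121 221.8697]
 [405.4476 183.3912]
 [385.7443 183.7462]]
[[387.3412 183.5725]
 [408.2235 183.5243]
 [389.7674 221.2193]
 [410.1599 220.1999]] [ 0.5527 -0.3036  0.022 ]
```

```bash
python3 -m handwheel '[[[-0.2,1,-0.3,0,0,0,255],[-0.2,1,-0.3,0,0,0,255]]]' 
python3 -m handwheel '[[[-0.2,1,0,0,0,0,255],[-0.2,1,0,0,0,0,255]]]'
python3 -m handwheel '[[[0,1,0,0,0,-0.5,255],[0,1,0,0,0,-0.5,255]]]'
python3 - <<'E'
from h import *
s=arm.get_state();print(s['q'])
E
```

```text
t: 2.08
eef_pos: [0.546, -0.2057, 0.2519]
ee_rot: [-3.141, 0.002, 3.141]
force: [0.6, 0.0, 0.4]
width: 0.0729
gripper_force: 0.0
t: 2.33
eef_pos: [0.562, -0.1248, 0.2511]
ee_rot: [3.141, 0.001, -3.141]
force: [0.4, -1.7, 0.2]
width: 0.0533
gripper_force: 0.0
t: 2.58
eef_pos: [0.5617, -0.0448, 0.2508]
ee_rot: [3.141, 0.0, -2.887]
force: [-0.2, -0.2, 0.0]
width: 0.0333
gripper_force: 0.0
[ 0.2677  0.1603 -0.2009 -0.0002 -1.2092 -1.5836]
```

```bash
for i in 1; do
python3 -m handwheel '[[[-0.25,0.93,0,0,0,0,255],[-0.25,0.93,0,0,0,0,255]]]' >/dev/null
python3 -m handwheel '[[[-0.25,0.93,0,0,0,0,255],[-0.25,0.93,0,0,0,0,255]]]' >/dev/null
python3 -m handwheel '[[[-0.25,0.93,0,0,0,0,255],[-0.25,0.93,0,0,0,0,255]]]' >/dev/null
python3 -m handwheel '[[[-0.25,0.93,0,0,0,0,255],[-0.25,0.93,0,0,0,0,255],[-0.25,0.93,0,0,0,0,255],[-0.25,0.93,0,0,0,0,255]]]'
done
python3 - <<'E'
from h import *
s=arm.get_state();im=cams.grab_frame('wrist');cv2.imwrite('pics/w2.png',im);np.save('w2.npy',np.r_[s['eef_pos'],s['ee_rot']])
print(s['t'],s['eef_pos'],s['ee_rot'],s['q'],s['force'])
E
```

```text
t: 3.82
eef_pos: [0.566, 0.2606, 0.2506]
ee_rot: [-3.141, -0.0, -2.892]
force: [0.1, -0.2, -0.2]
width: 0.0005
gripper_force: 0.0
3.825 [0.566  0.2606 0.2506] [-3.1413 -0.0003 -2.8925] [ 0.7444  0.2604 -0.0725  0.0001 -1.2383 -2.0661] [ 0.0931 -0.2031 -0.2433]
```

View pics/w2.png

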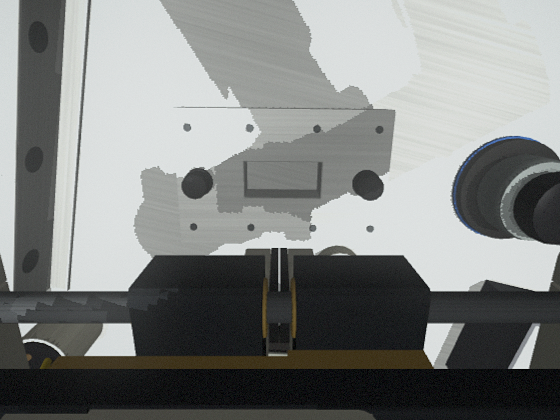

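The wrist view shows the opening rim at about x 245–322, y 161–197; the caps are at (197,184) and (368,185). Eight screw holes sit on the frame's top face.

```bash
python3 - <<'E'
from h import *
p=np.load('w2.npy');s=dict(eef_pos=p[:3],ee_rot=p[3:]);c=cam('wrist',s)
im=cv2.imread('pics/w2.png');g=im.max(2)
print(g[154:204:1,283]);print(g[178,236:332]);print(g[168,236:332])
# screws
P=[]
for x,y in [(187,127),(249,128),(317,128),(380,129),(193,227),(251,227),(312,228),(370,229)]:
    w=g[y-6:y+7,x-6:x+7].astype(float);w=np.clip(0.7*np.median(w)-w,0,None);yy,xx=np.mgrid[-6:7,-6:7]
    P.append([x+(w*xx).sum()/w.sum(),y+(w*yy).sum()/w.sum()])
X=ray(c,P,.04);print(X,X.mean(0)); v=X[3]-X[0]+X[7]-X[4];print('frame yaw',np.arctan2(-v[0],v[1]))
def cap(im,c,roi,lim=45):
    b=max(blobs(im,lim,50,roi),key=lambda b:b[0]);return b
for roi in((178,165,216,203),(350,165,388,205)):
    for lim in(35,45,55):
        b=cap(im,c,roi,lim);print(b[0],b[2],b[1],ray(c,b[1],.064)[0],ray(c,b[1],.07)[0])
E
```

```text
[128 130 128 130 124 129 127 113 130 125 123 130 129 125 122 122 126 127
 123 127 122 125 129 127 126 127 123 126 123 122 125 131 125 126 124 100
  85  79  82  88  82  83  83  88 115 128 126 127 131 133]
[134 133 132 135 130 132 128 114  89  76  76 117 129 128 128 128 128 128
 131 129 131 128 126 128 125 127 123 123 126 120 124 125 125 122 120 125
 124 125 125 126 125 128 129 128 128 129 126 126 130 127 127 130 125 126
 125 122 124 124 122 121 124 121 125 126 123 127 126 126 124 123 121 126
 123 124 126 126 123 125 123 130 128  90  70  75  68 105 125 130 129 130
 132 130 130 131 130 130]
[139 136 137 136 135 136 132 110  85  81  75 121 130 130 128 127 130 128
 124 126 133 129 129 128 129 127 129 129 127 125 124 127 127 128 124 126
 128 126 128 128 127 131 127 121 126 128 123 122 125 123 124 123 126 123
 131 127 126 127 126 126 127 125 126 125 121 123 122 127 126 128 125 125
 127 126 124 126 123 121 123 122 123 107  79  71  73  83 115 132 136 132
 136 132 133 135 134 134]
[[0.5365 0.1555 0.04  ]
 [0.5213 0.2186 0.04  ]
 [0.5052 0.2867 0.04  ]
 [0.4897 0.35   0.04  ]
 [0.6435 0.1813 0.04  ]
 [0.6283 0.2444 0.04  ]
 [0.6119 0.3116 0.04  ]
 [0.5966 0.3757 0.04  ]] [0.5666 0.2655 0.04  ]
frame yaw 0.23646935858477733Traceback (most recent call last):
  File "<stdin>", line 15, in <module>
  File "<stdin>", line 12, in cap
ValueError: max() iterable argument is empty
```

```bash
python3 - <<'E'
from h import *
p=np.load('w2.npy');s=dict(eef_pos=p[:3],ee_rot=p[3:]);c=cam('wrist',s)
X=ray(c,[(243,161),(321.6,161),(243,197.8),(321.6,197.8)],.04);print(X,X.mean(0),np.linalg.norm(X[1]-X[0]),np.linalg.norm(X[2]-X[0]))
im=cv2.imread('pics/w2.png')
o=X.mean(0);y=np.array([-np.sin(.2365),np.cos(.2365),0])
for roi in((175,163,219,207),(346,163,390,207)):
    b=max(blobs(im,70,50,roi),key=lambda b:b[0]);print(b[:3],ray(c,b[1],.064)[0])
for sg in(1,-1):
    q=o+sg*.088*y;print(q, proj(c,q+[0,0,.024]),proj(c,q+[0,0,.036]))
    s1=arm.get_state();print('shift units',tool(s1,q-s1['eef_pos']))
E
```

```text
[[0.557  0.2198 0.04  ]
 [0.5364 0.3013 0.04  ]
 [0.5969 0.2287 0.04  ]
 [0.5756 0.3128 0.04  ]] [0.5665 0.2657 0.04  ] 0.0841125872013071 0.0408684760947953
(np.int32(587), array([197.4225, 184.155 ]), array([182, 169,  31,  30])) [0.5872 0.1813 0.064 ]
(np.int32(598), array([366.8462, 183.3913]), array([353, 170,  30,  30])) [0.5439 0.3486 0.064 ]
[0.5459 0.3512 0.04  ] [[368.6368 185.7765]] [[371.653  188.6161]]
shift units [-0.0346  1.1608  2.6339]
[0.5871 0.1801 0.04  ] [[196.2796 183.8131]] [[193.5179 186.5927]]
shift units [-0.0073 -1.039   2.6343]
```

```bash

python3 -m handwheel '[[[0,-1,0.6,0,0,0,255],[0,-1,0.9,0,0,0,255],[0,-1,1,0,0,0,255]]]' >/dev/null
python3 -m handwheel '[[[0,-0.05,0.5,0,0,0,255],[0,-0.05,0.9,0,0,0,255],[0,-0.05,1.0,0,0,0,255],[0,-0.05,1.0,0,0,0,255]]]'
python3 -m handwheel '[[[0,0,0.06,0,0,0,255],[0,0,0.12,0,0,0,255],[0,0,0.18,0,0,0,255],[0,0,0.22,0,0,0,255],[0,0,0.25,0,0,0,255]]]'
```

```text
t: 4.75
eef_pos: [0.5872, 0.181, 0.0914]
ee_rot: [-3.141, 0.001, -2.891]
force: [-0.3, -0.5, -0.1]
width: 0.0006
gripper_force: 0.0
t: 5.38
eef_pos: [0.5869, 0.1809, 0.0711]
ee_rot: [-3.142, 0.001, -2.891]
force: [-1.7, 0.0, 6.5]
width: 0.0003
gripper_force: 3.0
```

Contact at ~6.5 N (the cap is sliding). I'll press on to the stop.

```bash

python3 -m handwheel '[[[0,0,0.03,0,0,0,255],[0,0,0.05,0,0,0,255],[0,0,0.07,0,0,0,255],[0,0,0.08,0,0,0,255],[0,0,0.08,0,0,0,255]]]'
python3 -m handwheel '[[[0,0,0.015,0,0,0,255],[0,0,0.015,0,0,0,255]]]'
```

```text
t: 6.0
eef_pos: [0.5868, 0.1809, 0.0646]
ee_rot: [-3.142, 0.0, -2.891]
force: [-2.4, 0.8, 4.9]
width: 0.0005
gripper_force: 2.5
t: 6.25
eef_pos: [0.5869, 0.1809, 0.0642]
ee_rot: [-3.142, 0.001, -2.891]
force: [-4.8, 0.8, 11.9]
width: 0.0008
gripper_force: 5.8
```

```bash

python3 -m handwheel '[[[0,0,0.015,0,0,0,255],[0,0,0.015,0,0,0,255]]]'
python3 -m handwheel '[[[0,0,-0.25,0,0,0,255],[0,0,-0.5,0,0,0,255],[0,0,-0.5,0,0,0,255]]]' >/dev/null
python3 -m handwheel '[[[0,0.5,0,0,0,0,255],[0,1,0,0,0,0,255],[0,1,0,0,0,0,255]]]' >/dev/null
python3 -m handwheel '[[[0,0.5,0,0,0,0,255],[0,1,0,0,0,0,255],[0,1,0,0,0,0,255]]]' >/dev/null
python3 -m handwheel '[[[-0.03,0.18,0,0,0,0,255],[-0.03,0.18,0.1,0,0,0,255],[-0.03,0.18,0.18,0,0,0,255],[-0.03,0.18,0.18,0,0,0,255]]]'
python3 -m handwheel '[[[0,0,0.06,0,0,0,255],[0,0,0.12,0,0,0,255],[0,0,0.18,0,0,0,255],[0,0,0.24,0,0,0,255],[0,0,0.27,0,0,0,255]]]'
```

```text
t: 6.5
eef_pos: [0.587, 0.1809, 0.0641]
ee_rot: [-3.141, 0.001, -2.89]
force: [-8.2, -1.5, 19.7]
width: 0.0006
gripper_force: 10.0
t: 8.12
eef_pos: [0.5455, 0.3492, 0.0863]
ee_rot: [-3.141, -0.002, -2.892]
force: [0.3, 0.0, 0.2]
width: 0.0002
gripper_force: 0.0
t: 8.75
eef_pos: [0.5459, 0.3502, 0.0661]
ee_rot: [-3.141, 0.0, -2.891]
force: [-2.1, -0.6, 7.0]
width: 0.0004
gripper_force: 3.0
```

```bash

python3 -m handwheel '[[[0,0,0.015,0,0,0,255],[0,0,0.03,0,0,0,255],[0,0,0.04,0,0,0,255],[0,0,0.04,0,0,0,255]]]'
python3 -m handwheel '[[[0,0,0.015,0,0,0,255],[0,0,0.015,0,0,0,255]]]'
```

```text
t: 9.25
eef_pos: [0.546, 0.3503, 0.0642]
ee_rot: [-3.142, 0.001, -2.891]
force: [-6.3, -2.1, 13.5]
width: 0.0005
gripper_force: 6.7
t: 9.5
eef_pos: [0.546, 0.3503, 0.0641]
ee_rot: [-3.142, 0.001, -2.89]
force: [-8.1, -4.0, 21.6]
width: 0.0009
gripper_force: 10.4
```

Both caps stop at 64.1 mm with the force rising, so they are home. Now back to the cover, staying high, with the fingers opening to about 50 mm.

```bash

python3 -m handwheel '[[[0,0,-0.5,0,0,0,255],[0,0,-1,0,0,0,255]]]' >/dev/null
python3 -m handwheel '[[[0,0,-0.7,0,0,0.2,255],[0,0,-1,0,0,0.45,110],[0,0,-1,0,0,0.45,110]]]'
python3 -m handwheel '[[[0.02,-0.6,-0.1,0,0,0,110],[0.02,-1,-0.25,0,0,0,110]]]' >/dev/null
python3 -m handwheel '[[[0.02,-0.6,0,0,0,0,110],[0.02,-1,0,0,0,0,110]]]' >/dev/null
python3 -m handwheel '[[[0.02,-0.6,0,0,0,0,110],[0.02,-1,0,0,0,0,110]]]' >/dev/null
python3 -m handwheel '[[[0.02,-0.6,0,0,0,0,110],[0.02,-1,0,0,0,0,110]]]' >/dev/null
python3 -m handwheel '[[[0.02,-0.6,0,0,0,0,110],[0.02,-1,0,0,0,0,110]]]' >/dev/null
python3 -m handwheel '[[[0.02,-0.6,0,0,0,0,110],[0.02,-1,0,0,0,0,110]]]' >/dev/null
python3 -m handwheel '[[[0.02,-0.6,0,0,0,0,110],[0.02,-1,0,0,0,0,110]]]' >/dev/null
python3 -m handwheel '[[[0,-0.6,0,0,0,0,110],[0,-1,0,0,0,0,110],[0,-1,0,0,0,0,110]]]'
python3 -m handwheel '[[[0,-0.13,1,0,0,0,110],[0,-0.13,1,0,0,0,110],[0,-0.13,1,0,0,0,110],[0,-0.13,1,0,0,0,110]]]'
python3 - <<'E'
from h import *
s=arm.get_state();im=cams.grab_frame('wrist');cv2.imwrite('pics/w3.png',im);np.save('w3.npy',np.r_[s['eef_pos'],s['ee_rot']])
print(s['eef_pos'],s['ee_rot'])
E
```

```text
t: 10.12
eef_pos: [0.5467, 0.3511, 0.2239]
ee_rot: [3.138, 0.003, -3.117]
force: [0.5, 0.9, -0.4]
width: 0.0155
gripper_force: 0.0
t: 12.25
eef_pos: [0.55, -0.2915, 0.2394]
ee_rot: [3.141, -0.003, -3.118]
force: [0.5, 0.8, -0.6]
width: 0.05
gripper_force: 0.0
t: 12.75
eef_pos: [0.5523, -0.3002, 0.1633]
ee_rot: [-3.14, 0.002, -3.115]
force: [0.3, -0.0, 0.0]
width: 0.0498
gripper_force: 0.0
[ 0.5523 -0.3002  0.1633] [-3.1404  0.0021 -3.1152]
```

View pics/w3.png

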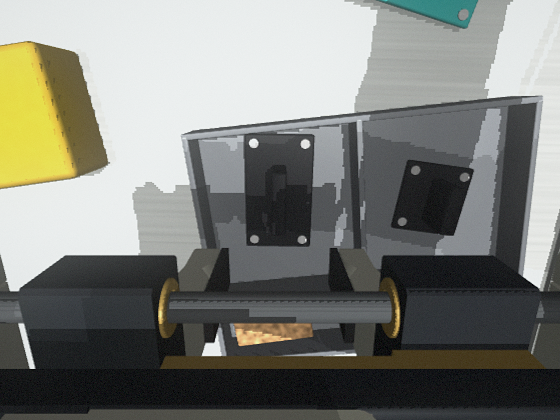

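Close view: the rivets are at (254,143), (305,144), (254,239) and (303,239), with the handle vertical between the fingers. I'll refine the pose.

```bash
python3 - <<'E'
from h import *
p=np.load('w3.npy');s=dict(eef_pos=p[:3],ee_rot=p[3:]);c=cam('wrist',s)
im=cv2.imread('pics/w3.png')
for th in(120,150):
    n,l,st,ce=cv2.connectedComponentsWithStats((im.min(2)>th).astype(np.uint8))
    r=[]
    for a in[(254,143),(305,144),(254,239),(303,239)]:
        k=[k for k in range(1,n) if 8<st[k,4]<300 and np.hypot(*(ce[k]-a))<6];r.append(ce[k[0]])
    X=ray(c,r,.022);v=X[2]-X[0]+X[3]-X[1];print(X.mean(0),np.arctan2(v[1],v[0]),np.ptp(X,0))
# handle top (z .06) dark/bright profile
b=max(blobs(im,75,500,(235,125,325,255)),key=lambda b:b[0]);print(b[:3])
q=cv2.minAreaRect(cv2.findContours(b[3].astype(np.uint8),0,2)[0][0]);print(q)
d=X.mean(0)-s['eef_pos'];d[2]=0;print(tool(s,d))
E
```

```text
[ 0.551 -0.3    0.022] 0.011125840872923523 [0.0891 0.0453 0.    ]Traceback (most recent call last):
  File "<stdin>", line 8, in <module>
IndexError: list index out of range
```

```bash

python3 -m handwheel '[[[0.016,0,0.4,0,0,0,110],[0.016,0,0.8,0,0,0,110],[0.016,0,0.9,0,0,0,110],[0.016,0,0.9,0,0,0,110]]]' >/dev/null
python3 -m handwheel '[[[0,0,0.25,0,0,0,110],[0,0,0.5,0,0,0,110],[0,0,0.7,0,0,0,110],[0,0,0.79,0,0,0,110],[0,0,0.79,0,0,0,110]]]'
python3 -m handwheel '[[[0,0,0,0,0,0,255],[0,0,0,0,0,0,255],[0,0,0,0,0,0,255],[0,0,0,0,0,0,255],[0,0,0,0,0,0,255]]]' 30
python3 -m handwheel '[[[0,0,0,0,0,0,255],[0,0,0,0,0,0,255],[0,0,0,0,0,0,255]]]' 30
```

```text
t: 13.92
eef_pos: [0.5499, -0.3003, 0.0263]
ee_rot: [-3.141, -0.0, -3.116]
force: [0.5, 0.2, 0.3]
width: 0.0495
gripper_force: 0.0
t: 14.55
eef_pos: [0.5499, -0.3003, 0.0263]
ee_rot: [-3.141, 0.0, -3.116]
force: [1.0, 0.0, 1.1]
width: 0.012
gripper_force: 30.0
t: 14.92
eef_pos: [0.5499, -0.3003, 0.0263]
ee_rot: [-3.141, 0.0, -3.116]
force: [0.0, -0.2, 1.7]
width: 0.0118
gripper_force: 30.0
```

```bash

python3 -m handwheel '[[[0,0,-0.1,0,0,0,255],[0,0,-0.3,0,0,0,255],[0,0,-0.6,0,0,0,255],[0,0,-0.9,0,0,0,255],[0,0,-1,0,0,0,255]]]'
python3 -m handwheel '[[[0,0,-0.3,0,0,0,255],[0,0,-0.6,0,0,0,255],[0,0,-0.9,0,0,0,255],[0,0,-1,0,0,0,255],[0,0,-1,0,0,0,255]]]'
python3 - <<'E'
from h import *
s=arm.get_state();im=cams.grab_frame('wrist');cv2.imwrite('pics/w4.png',im);np.save('w4.npy',np.r_[s['eef_pos'],s['ee_rot']])
print(s['eef_pos'],s['ee_rot'],s['moment'])
E
```

```text
t: 15.55
eef_pos: [0.5508, -0.3004, 0.1087]
ee_rot: [-3.141, 0.003, -3.116]
force: [0.0, 0.3, -2.3]
width: 0.0119
gripper_force: 30.0
t: 16.18
eef_pos: [0.5497, -0.3, 0.186]
ee_rot: [3.141, 0.0, -3.116]
force: [-0.3, -0.6, -2.6]
width: 0.012
gripper_force: 30.0
[ 0.5497 -0.3     0.186 ] [ 3.1413  0.0003 -3.1164] [ 0.0006 -0.0304  0.0385]
```

View pics/w4.png

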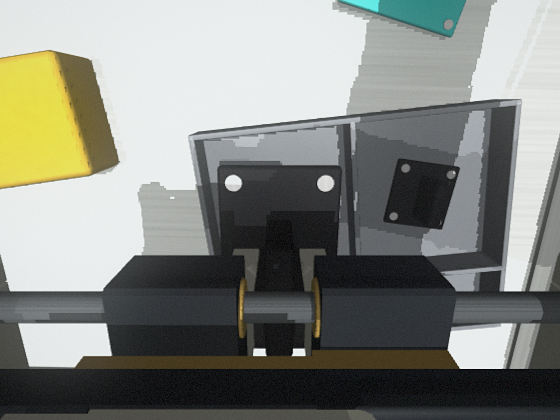

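The cover is held level; its near rivets are at (233,183) and (325,183). I'll compute its centre in tool coordinates and from there the goal TCP.

```bash
python3 - <<'E'
from h import *
p=np.load('w4.npy');s=dict(eef_pos=p[:3],ee_rot=p[3:])
im=cv2.imread('pics/w4.png');n,l,st,ce=cv2.connectedComponentsWithStats((im.min(2)>120).astype(np.uint8))
r=[ce[k] for a in[(233,183),(325,183)] for k in range(1,n) if 20<st[k,4]<600 and np.hypot(*(ce[k]-a))<8]
H=cams.camera_info('wrist');c=(H['camera_matrix'],H['hand_eye'][:3,:3],H['hand_eye'][:3,3])
X=ray(c,r,.0043);print(r,X);m=X.mean(0);off=m-[.0447,0,0];v=X[1]-X[0];print('cover centre in tool',off,'ang',np.arctan2(v[0],v[1]),np.linalg.norm(v))
yaw=.2365-np.pi+np.pi/2;R=Ro.from_euler('xyz',[np.pi,0,yaw]).as_matrix()
print('goal tcp',np.array([.5665,.2656,0])-R@[off[0],off[1],0],yaw)
E
```

```text
[array([232.9643, 182.6295]), array([325.1422, 182.8844])] [[ 0.0428 -0.0214  0.0043]
 [ 0.0427  0.0229  0.0043]]
cover centre in tool [-0.0019  0.0007  0.0043] ang -0.003772381721845329 0.04431429175669735
goal tcp [ 0.5677  0.2639 -0.    ] -1.3342963267948966
```

```bash

python3 -m handwheel '[[[0,0,0,0,0,-0.3,255],[0,0,0,0,0,-0.6,255],[0,0,0,0,0,-0.89,255]]]' >/dev/null
python3 -m handwheel '[[[0,0,0,0,0,-0.3,255],[0,0,0,0,0,-0.6,255],[0,0,0,0,0,-0.89,255]]]' >/dev/null
python3 -m handwheel '[[[0,0,0,0,0,-0.3,255],[0,0,0,0,0,-0.6,255],[0,0,0,0,0,-0.89,255]]]' >/dev/null
python3 -m handwheel '[[[0,0,0,0,0,-0.3,255],[0,0,0,0,0,-0.6,255],[0,0,0,0,0,-0.89,255],[0,0,0,0,0,-0.89,255]]]'
python3 -m handwheel '[[[-0.3,-0.08,0,0,0,0,255],[-0.6,-0.16,0,0,0,0,255],[-0.97,-0.266,0,0,0,0,255]]]'
python3 -m handwheel '[[[-0.3,-0.08,0,0,0,0,255],[-0.6,-0.16,0,0,0,0,255],[-0.97,-0.266,0,0,0,0,255]]]' >/dev/null
python3 -m handwheel '[[[-0.3,-0.08,0,0,0,0,255],[-0.6,-0.16,0,0,0,0,255],[-0.97,-0.266,0,0,0,0,255]]]' >/dev/null
python3 -m handwheel '[[[-0.3,-0.08,0,0,0,0,255],[-0.6,-0.16,0,0,0,0,255],[-0.97,-0.266,0,0,0,0,255]]]'
python3 -m handwheel '[[[-0.3,-0.08,0,0,0,0,255],[-0.6,-0.16,0,0,0,0,255],[-0.97,-0.266,0,0,0,0,255]]]' >/dev/null
python3 -m handwheel '[[[-0.3,-0.08,0,0,0,0,255],[-0.6,-0.16,0,0,0,0,255],[-0.97,-0.266,0,0,0,0,255]]]' >/dev/null
python3 -m handwheel '[[[-0.3,-0.08,0,0,0,0,255],[-0.6,-0.16,0,0,0,0,255],[-0.9,-0.25,0,0,0,0,255],[-0.97,-0.266,0,0,0,0,255],[-0.97,-0.266,0,0,0,0,255]]]'
python3 - <<'E'
from h import *
s=arm.get_state();g=np.array([.567,.2638,s['eef_pos'][2]]);print(tool(s,g-s['eef_pos']),s['ee_rot'][2]+1.3343)
E
```

```text
t: 17.85
eef_pos: [0.5492, -0.2999, 0.1847]
ee_rot: [3.14, 0.001, -1.337]
force: [0.0, -0.5, -3.2]
width: 0.0124
gripper_force: 30.0
t: 18.23
eef_pos: [0.552, -0.2192, 0.1852]
ee_rot: [3.14, 0.001, -1.341]
force: [1.1, -0.0, -2.2]
width: 0.0116
gripper_force: 30.0
t: 19.35
eef_pos: [0.56, 0.0221, 0.1855]
ee_rot: [3.141, 0.0, -1.341]
force: [0.6, -1.3, -3.0]
width: 0.0119
gripper_force: 30.0
t: 20.72
eef_pos: [0.5683, 0.2632, 0.1859]
ee_rot: [3.141, -0.0, -1.336]
force: [-0.0, -1.9, -2.9]
width: 0.0116
gripper_force: 30.0
[-0.0112  0.0139  0.    ] -0.0014971931017655482
```

```bash

python3 -m handwheel '[[[-0.011,0.014,0.25,0,0,0,255],[-0.011,0.014,0.5,0,0,0,255],[-0.011,0.014,0.75,0,0,0,255],[-0.011,0.014,0.9,0,0,0,255],[-0.011,0.014,0.9,0,0,0,255]]]'
python3 - <<'E'
from h import *
s=arm.get_state();im=cams.grab_frame('wrist');cv2.imwrite('pics/w5.png',im);np.save('w5.npy',np.r_[s['eef_pos'],s['ee_rot']])
g=np.array([.567,.2638,.0715]);print(tool(s,g-s['eef_pos']),s['ee_rot'])
t=cams.grab_frame('top');v=cams.grab_frame('scene')
A=cv2.resize(t[130:260,70:230],None,fx=2.5,fy=2.5,interpolation=2);B=cv2.resize(v[130:260,300:460],None,fx=2.5,fy=2.5,interpolation=2)
cv2.imwrite('pics/ts5.png',np.hstack([A,B]))
E
```

```text
t: 21.35
eef_pos: [0.5669, 0.2626, 0.1135]
ee_rot: [3.14, -0.001, -1.337]
force: [-0.2, -0.0, -0.7]
width: 0.0118
gripper_force: 30.0
[-0.0146 -0.006   0.5251] [ 3.1401 -0.0008 -1.3368]
```

View pics/w5.png

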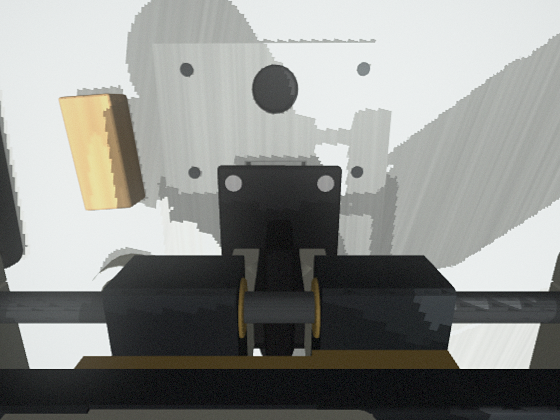

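View pics/ts5.png

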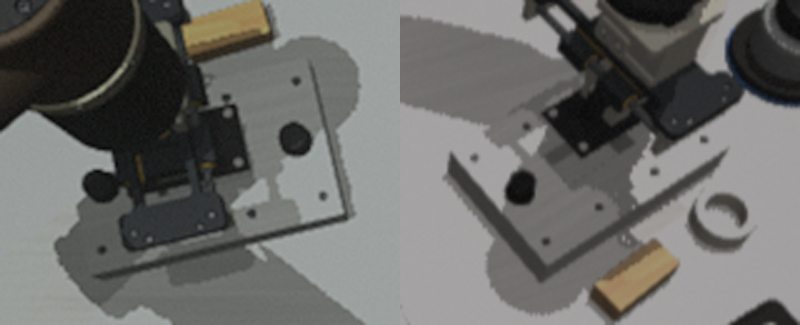

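The view shows frame screws at (187,69), (363,69), (194,172), (357,172), and the opening's end peeking out symmetrically behind the cover at (247–307,160). As a cross-check I'll locate the frame again with these.

```bash
python3 - <<'E'
from h import *
p=np.load('w5.npy');s=dict(eef_pos=p[:3],ee_rot=p[3:]);c=cam('wrist',s)
g=cv2.imread('pics/w5.png').max(2)
P=[]
for x,y in[(363,69),(357,172),(187,69),(194,172)]:
    w=g[y-9:y+10,x-9:x+10].astype(float);w=np.clip(0.7*np.median(w)-w,0,None);yy,xx=np.mgrid[-9:10,-9:10]
    P.append([x+(w*xx).sum()/w.sum(),y+(w*yy).sum()/w.sum()])
X=ray(c,P,.04);E=np.array([[.5365,.1555],[.5213,.2186],[.6435,.1813],[.6283,.2444]])
d=X[:,:2]-E;print(d,d.mean(0));v=X[2]-X[0]+X[3]-X[1];print('frame yaw',np.arctan2(v[1],v[0]))
E
```

```text
[[ 0.0003 -0.0002]
 [ 0.0002  0.0003]
 [ 0.0006 -0.    ]
 [ 0.0005  0.0003]] [0.0004 0.0001]
frame yaw 0.23658514174486917
```

Excellent agreement (0.4 mm). Final descent, then hold.

```bash

python3 -m handwheel '[[[-0.015,-0.01,0.15,0,0,0,255],[-0.015,-0.01,0.3,0,0,0,255],[-0.015,-0.01,0.42,0,0,0,255],[-0.015,-0.01,0.51,0,0,0,255],[-0.015,-0.01,0.51,0,0,0,255]]]'
python3 -m handwheel '[[[0,0,0,0,0,0,255],[0,0,0,0,0,0,255],[0,0,0,0,0,0,255],[0,0,0,0,0,0,255]]]'
```

```text
t: 22.12
eef_pos: [0.5673, 0.2644, 0.0725]
ee_rot: [3.14, -0.001, -1.336]
force: [-0.3, -0.0, -2.3]
width: 0.0119
gripper_force: 30.0
t: 22.62
eef_pos: [0.5677, 0.2648, 0.0736]
ee_rot: [-3.141, 0.0, -1.336]
force: [-0.3, 0.0, -3.6]
width: 0.012
gripper_force: 30.0
```

```bash
python3 -c "
from station import arm
print(arm.job_done())"
```

```text
the job is handed in; nothing more can be done
None
```

I handed the job in at 22.6 s of robot time: both caps are pressed home, and the long cover is held level, lined up with the opening, about 1 mm off centre and roughly 12 mm above it by my measurements; the verdict was not shown to me.

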